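Make up two take-away orders at a coffee bar

TASK

Make up the two take-away orders: the red cup and the amber jar go in the black carrier, the brown cardboard cup and the yellow tin in the blue carrier. Each cup stands in its carrier's round well and the jar or tin in the square well, upright and flat on the well's floor, and nothing may be tipped over on the way. Leave the green cup and the purple jar where they are.

Things in the scene. Friction and masses are not known exactly. Their poses are not given: they have to be found in the camera images.
- red_cup_mid (a point): Red take-away espresso cup with a flat lid of the same colour, closed and rigid, 72 mm tall, round: 50 mm diameter at the foot, straight-sided at 56 mm from 12 to 63 mm height with a darker sleeve band, lid 61 mm (the top 9 mm). The point is on its axis half-way up, 36 mm above its foot; z is up its axis. About 0.12 kg.
- kraft_cup_mid (a point): Brown cardboard-coloured take-away espresso cup with a flat lid of the same colour, closed and rigid, 72 mm tall, round: 50 mm diameter at the foot, straight-sided at 56 mm from 12 to 63 mm height with a darker sleeve band, lid 61 mm (the top 9 mm). The point is on its axis half-way up, 36 mm above its foot; z is up its axis. About 0.12 kg.
- amber_jar_mid (a point): Amber-brown, white-capped round jar, body 40 mm diameter up to 54 mm, shoulder, then a cap 29 mm diameter; 70 mm tall in all. The point is on its axis half-way up, 35 mm above its foot; z is up its axis. About 0.13 kg. Its pale paper band is at 16 to 38 mm height.
- yellow_tin_mid (a point): Yellow square tin, 40 x 40 mm, 70 mm tall, dark seam line near the top. The point is at its centre, 35 mm above its foot; x and y are square to its sides, z up. About 0.12 kg.
- green_cup_mid (a point): Green take-away espresso cup with a flat lid of the same colour, closed and rigid, 72 mm tall, round: 50 mm diameter at the foot, straight-sided at 56 mm from 12 to 63 mm height with a darker sleeve band, lid 61 mm (the top 9 mm). The point is on its axis half-way up, 36 mm above its foot; z is up its axis. About 0.12 kg. Stays where it stands.
- purple_jar_mid (a point): Purple, black-capped round jar, body 40 mm diameter up to 54 mm, shoulder, then a cap 29 mm diameter; 70 mm tall in all. The point is on its axis half-way up, 35 mm above its foot; z is up its axis. About 0.13 kg. Stays where it stands.
- black_carrier: Black carrier, fixed: plate 104 (x) x 220 (y) x 4 mm; origin under its centre, on the counter, z up. Grey-walled wells: round, for the cup, centre +55 mm along its y, inside dia. 74 mm; square, for the jar or tin, centre -55 mm along its y, inside 68 x 68 mm along its axes. Well floors 4 mm, wall tops 14 mm above the counter. Turned at most 0.25 rad: its +y (round well) points to the robot's left.
- blue_carrier: Blue carrier, fixed: plate 104 (x) x 220 (y) x 4 mm; origin under its centre, on the counter, z up. Grey-walled wells: round, for the cup, centre +55 mm along its y, inside dia. 74 mm; square, for the jar or tin, centre -55 mm along its y, inside 68 x 68 mm along its axes. Well floors 4 mm, wall tops 14 mm above the counter. Turned at most 0.25 rad: its +y (round well) points to the robot's left.
Not all that is in view belongs to the job. What is shaped like the part that bears red_cup_mid but pink is not meant. There is more than one size of the black_carrier; the one meant has the size given above.

How it is judged:
By the outcome, as a careful person would: the job done as asked, in the order asked, and still so for the second after the job is handed in, with the robot touching nothing.
It also fails if it takes over 112 s, if anything falls off the work surface, if the arm or the gripper's body presses on something with over 40 N, if the wrist force passes 120 N, or if a joint passes its speed limit or range.

ROBOT

A 7-joint arm with a two-finger parallel gripper is mounted at the origin on the work surface. World frame = base frame: x ahead of the robot, y to its left, z up, the work surface at z = 0. Lengths are in m, angles in rad, forces in N, time in s.
With the tool pointing down it reaches from about 0.425 to 0.875 m from the base axis. Payload 4.7 kg.
Tool frame: the origin (TCP) lies on the centre line of the jaws, within the pads' length; the fingertips stand robot.tip_reach ahead of it and the grasp point (between the pads) lies 11 mm behind it (robot.tip_reach is the distance from the TCP to the fingertips, in m); z points along the fingers, x is the direction in which the jaws open and shut, and the axes are right-handed (so a half turn about z gives the same grasp; the last joint's range is limited). The gripper opens to 85 mm and grips with 20 to 120 N. Pads are 22 mm wide; open, the fingers measure 114 mm over their backs; the gripper's body (76 mm by 85 mm) begins 54 mm behind the grasp point. The pads swing forward as they close: fully open they stand 13 mm farther back than shut.
Start: joints at [1.218, 0.321, -0.07, 1.45, 0.023, 1.371, -0.057], TCP at [0.233, -0.607, 0.239] pointing down, gripper open.
Joint ranges: [-2.86, 2.86], [-0.3, 2.09], [-1.38, 1.24], [0.06, 2.45], [-1.56, 4.7], [0.09, 2.05], [-2.69, 2.69]. Speed limits (rad/s): [2.57, 2.57, 3.14, 3.14, 3.14, 3.14, 3.14].

INTERFACE

Orientations are given as a rotation vector (axis times angle).
In Python, from station import robot gives the robot as it stands.
- The arm moves only by the shell command python3 -m crank 'ROWS' [FORCE]. ROWS is JSON, a list of rows, each a list of 7 numbers: the shift along the tool's x, y, z as a fraction of full scale, then the turn, a rotation vector about the tool's x, y, z as a fraction of full scale, then the opening, from 0 (shut) to 1 (fully open). In form: [[tx, ty, tz, ax, ay, az, hand], ...]. A call has 1 to 8 rows; each row shifts and turns the commanded pose from where the row before left it, along the tool's axes as they then stand; what a row does not reach is not made up. Full scale, the value 1, is 6 cm for a shift and 4 degrees for a turn. A row lasts 1/8 s, in which the tool goes at most 62.5 mm and 10.7 degrees, less where a joint would pass 70% of its speed; a pose out of reach is approached as far as the arm can. A call with a number of a shift or a turn outside -1 to 1 is refused whole. A call with a gripper value outside its range is refused whole. The fingers move at their own pace and stop on an object; FORCE is the grip in N (left out, the last holds). Time passes only in rows, so rows that do not move let the fingers close. It gives the time, the measured TCP pose, the force and the opening at its end, in the units of the state.
- robot.sense(): the state, without advancing time (a new reading comes with each control period).
- robot.snapshot(name): name is "scene" or "top" or "wrist"; returns (picture, depth): 420x560x3 uint8, red, green, blue; 420x560 float32, m along the optical axis (not along the pixel's ray), 0 where there is no reading.
- robot.camera_info(name): a dict with "fx", "fy", "cx", "cy" (pixels), "D" ([k1, k2, p1, p2, k3] as OpenCV has them; the pictures are not rectified), "T" (4x4, takes a point from camera to world coordinates). Camera axes: x right, y down, z forward; pixel columns grow to the right and rows downward; lengths in m; the calibration is good to about 2 mm. A picture is of the moment at which its call begins: read the wrist's pose just before it. camera_info takes no time and is no camera call; for the wrist camera it gives the pose at the moment of the call.
- robot.job_done(): hands the job in, once; it reports no verdict.
The state is a dict: "time": time; "joint_pos": joint angles; "joint_vel": joint speeds; "joint_efforts": joint torques, N m; "tool_pos": TCP position; "tcp_rot": TCP orientation; "wrist_force": force on the tool from outside, world axes, zero at the start; "moment": the same for the moment, N m; "width": opening from 0.0 (shut) to 1.0 (fully open).
Only numpy, scipy, OpenCV 4.12 (cv2) and the standard library are available. Lean on these libraries where they do the work, as an engineer would, in place of code of your own. Each camera call takes 0.05 s, during which the arm holds its last target.

## Working session

There is one attempt and no reset: what is moved stays moved. The work goes in short steps, Python scripts to look and compute and a shell command to move; the robot and the scene stay as the last step left them, time stands still between calls to the robot, and variables do not carry over. Pictures are saved under pics/ and viewed, and the job is handed in when it is done.

```bash
ls; mkdir -p pics; python3 - <<'E'
from station import robot
import cv2,numpy as np
print(robot.sense()); print(robot.tip_reach)
for n in ["scene","top"]:
    p,d=robot.snapshot(n); np.savez(f"{n}.npz",p=p,d=d)
    cv2.imwrite(f"pics/{n}0.png",cv2.cvtColor(p,cv2.COLOR_RGB2BGR))
    print(n,robot.camera_info(n))
print(robot.sense()['time'])
E
```

```text
pics
{'time': 0.0, 'joint_pos': array([ 1.21811285,  0.32182744, -0.07007209,  1.45170168,  0.02261636,
        1.37080612, -0.05690626]), 'joint_vel': array([ 0.00011545, -0.00066783, -0.00103913,  0.00032958,  0.00103954,
       -0.0004178 ,  0.00090939]), 'joint_efforts': array([-3.54869835e-04, -4.93585360e+01, -3.82635221e-01, -3.14330828e+01,
        1.27318333e-02,  1.13724562e-02,  1.40831406e-05]), 'tool_pos': array([ 0.23284841, -0.60628618,  0.23820713]), 'tcp_rot': array([-2.58848805,  1.77848407,  0.00263357]), 'wrist_force': array([ 0.33354021, -0.23336287, -0.43553817]), 'moment': array([ 0.02456367,  0.01233659, -0.01574911]), 'width': 0.9975050373004165}
0.008
scene {'fx': 434.5275860363478, 'fy': 434.5275860363478, 'cx': 276.1722877380149, 'cy': 208.7500760001425, 'D': array([-0.14032798,  0.        ,  0.        ,  0.        ,  0.        ]), 'T': array([[-0.00475566,  0.8157685 , -0.57835901,  1.11877871],
       [ 0.99990954,  0.0111561 ,  0.00751361, -0.02033303],
       [ 0.0125816 , -0.57827095, -0.81574776,  0.9770523 ],
       [ 0.        ,  0.        ,  0.        ,  1.        ]])}
top {'fx': 503.90454083411146, 'fy': 503.90454083411146, 'cx': 279.327258612632, 'cy': 208.11459519684288, 'D': array([0.03371794, 0.        , 0.        , 0.        , 0.        ]), 'T': array([[ 0.01434067, -0.98504036,  0.17172603,  0.30734202],
       [-0.99989324, -0.01364647,  0.00522237, -0.02478342],
       [-0.00280079, -0.17178259, -0.9851309 ,  1.0885441 ],
       [ 0.        ,  0.        ,  0.        ,  1.        ]])}
0.1
```

View pics/scene0.png

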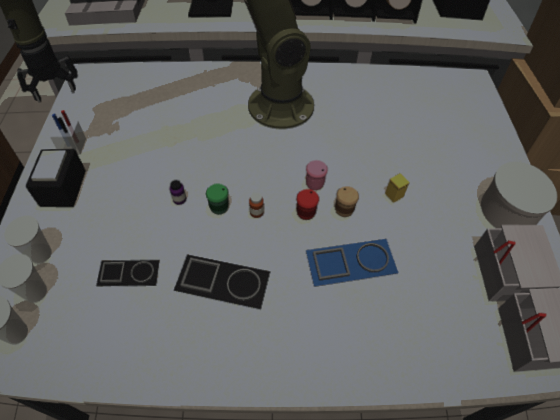

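View pics/top0.png

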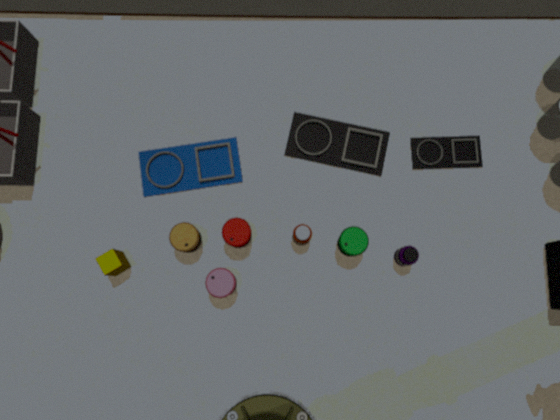

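The top view shows the red cup at (237,232) with its pink lookalike at (221,282), the kraft cup at (184,237), and the amber jar at (302,234), which could be confused with the purple jar at (407,255). The yellow tin is at (111,262) and the green cup at (353,240). The large black carrier is at (338,143), with a small decoy at (446,152), and the blue carrier is at (190,166). I'll enlarge the crop and measure.

```bash
cat > h.py <<'E'
import numpy as np,cv2
from station import robot
def ray(cam,uv):
    K=np.array([[cam['fx'],0,cam['cx']],[0,cam['fy'],cam['cy']],[0,0,1]])
    n=cv2.undistortPoints(np.array(uv,float).reshape(-1,1,2),K,cam['D']).reshape(-1,2)
    return np.c_[n,np.ones(len(n))]
def onplane(cam,uv,z):
    r=ray(cam,uv)@cam['T'][:3,:3].T; o=cam['T'][:3,3]
    return o+r*((z-o[2])/r[:,2])[:,None]
def cloud(cam,d):
    h,w=d.shape; u,v=np.meshgrid(np.arange(w),np.arange(h))
    r=ray(cam,np.c_[u.ravel(),v.ravel()])*d.ravel()[:,None]
    return (r@cam['T'][:3,:3].T+cam['T'][:3,3]).reshape(h,w,3)
E
python3 - <<'E'
from h import *
f=np.load('top.npz');p,d=f['p'],f['d'];cam=robot.camera_info('top')
P=cloud(cam,d)
z=P[...,2]
print("table z",np.median(z[300:320,330:400]))
hsv=cv2.cvtColor(p,cv2.COLOR_RGB2HSV)
for n,(u,v),H in [("red",(237,232),.072),("kraft",(184,237),.072),("amber",(302,234),.07),("tin",(109,262),.07),("green",(353,240),.072),("purple",(409,255),.07),("pink",(221,282),.072)]:
    m=np.zeros(z.shape,bool); m[v-22:v+22,u-22:u+22]=True
    m&=(z>H-.006)&(z<H+.01)
    vv,uu=np.nonzero(m)
    q=P[m]
    (c,r)=cv2.minEnclosingCircle(q[:,:2].astype(np.float32)*1000)
    rect=cv2.minAreaRect(q[:,:2].astype(np.float32)*1000)
    print(n,m.sum(),'z',np.median(q[:,2]).round(4),'mean',q[:,:2].mean(0).round(4),'circ',np.round(c,1),round(r,1),'rect',np.round(rect[1],1),round(rect[2],1),'pix',uu.mean().round(1),vv.mean().round(1), onplane(cam,[uu.mean(),vv.mean()],H)[0].round(4))
a=cv2.resize(p[100:310,80:430],None,fx=2.28,fy=2.28,interpolation=cv2.INTER_CUBIC)
cv2.imwrite('pics/crop0.png',cv2.cvtColor(np.clip(a*1.5,0,255).astype(np.uint8),cv2.COLOR_RGB2BGR))
E
```

```text
table z 0.0007046490930390226
red 678 z 0.0724 mean [0.434  0.0675] circ [434.4  67.9] 30.3 rect [59.  58.1] 89.8 pix 236.2 232.0 [0.434  0.0675 0.072 ]
kraft 690 z 0.0724 mean [0.4226 0.1731] circ [422.9 173.9] 30.6 rect [57.6 59.9] 1.2 pix 183.9 236.9 [0.4226 0.1732 0.072 ]
amber 161 z 0.0708 mean [ 0.4348 -0.0673] circ [435.1 -67.5] 14.6 rect [27.6 26.6] 0.6 pix 302.5 232.7 [ 0.4349 -0.0673  0.07  ]
tin 411 z 0.0708 mean [0.3711 0.3219] circ [372.5 322. ] 27.0 rect [40.2 39.9] 32.0 pix 108.5 261.6 [0.3712 0.3221 0.07  ]
green 691 z 0.0723 mean [ 0.4194 -0.1704] circ [ 419.9 -170.9] 30.3 rect [57.4 59.1] 0.7 pix 353.5 240.9 [ 0.4194 -0.1704  0.072 ]
purple 172 z 0.0703 mean [ 0.3938 -0.2841] circ [ 393.9 -284.4] 14.7 rect [26.3 28.5] 0.9 pix 410.2 254.5 [ 0.3938 -0.2842  0.07  ]
pink 720 z 0.0726 mean [0.3322 0.0962] circ [332.4  96.9] 30.4 rect [57.5 60.2] 0.7 pix 220.3 282.6 [0.3322 0.0962 0.072 ]
```

View pics/crop0.png

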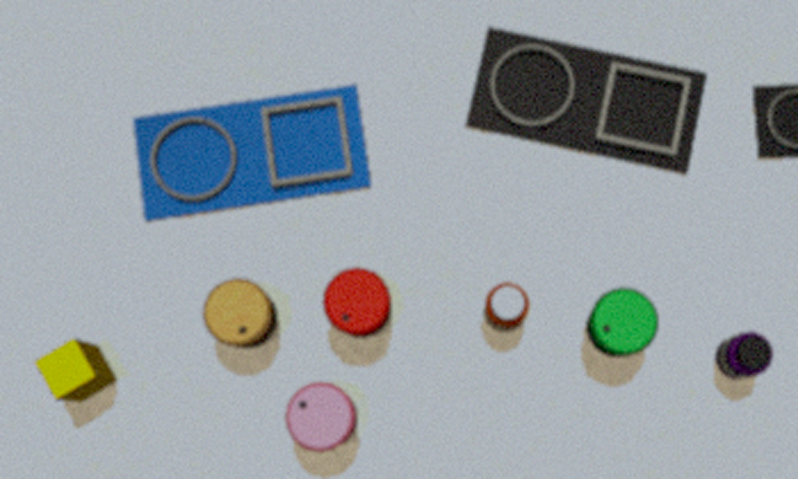

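The choices are clear in the crop. Red is at (357,300), distinct from pink at (320,415), and the amber jar with the white cap is at (507,303). The big black carrier spans (467-705, 28-172). Next come the carriers and a cross-check from the scene camera.

```bash
python3 - <<'E'
from h import *
for cn in ['top','scene']:
    f=np.load(cn+'.npz');p,d=f['p'],f['d'];cam=robot.camera_info(cn)
    hsv=cv2.cvtColor(p,cv2.COLOR_RGB2HSV).astype(int); pi=p.astype(int)
    dark=(hsv[...,2]<60); blue=(hsv[...,0]>95)&(hsv[...,0]<125)&(hsv[...,1]>140)
    seeds={'top':{'black':(340,115,0),'blue':(190,145,1),'small':(446,137,0)},'scene':{'black':(215,280,0),'blue':(350,250,1),'small':(128,265,0)}}[cn]
    for n,(u,v,b) in seeds.items():
        m=(blue if b else dark).astype(np.uint8)
        k,l,s,c=cv2.connectedComponentsWithStats(m)
        w=slice(v-6,v+7),slice(u-6,u+7); lab=np.bincount(l[w][m[w]>0]).argmax()
        cs,_=cv2.findContours((l==lab).astype(np.uint8),cv2.RETR_EXTERNAL,cv2.CHAIN_APPROX_NONE)
        c0=max(cs,key=cv2.contourArea).reshape(-1,2)
        q=onplane(cam,c0,.004)[:,:2]
        r=cv2.minAreaRect((q*1000).astype(np.float32))
        box=cv2.boxPoints(r)
        e=[box[1]-box[0],box[2]-box[1]]; L=max(e,key=np.linalg.norm); L=L*np.sign(L[1]); a=np.arctan2(-L[0],L[1])
        C=np.array(r[0]);Y=L/np.linalg.norm(L)
        print(cn,n,'C',C.round(1),np.round(r[1],1),'yaw',a.round(3),'round',(C+55*Y).round(1),'sq',(C-55*Y).round(1))
    P=cloud(cam,d)
    if cn=='scene':
        for n,x,y,H in [('red',.434,.0675,.072),('kraft',.4226,.1732,.072),('amber',.435,-.0675,.07),('tin',.371,.322,.07)]:
            m=(abs(P[...,0]-x)<.04)&(abs(P[...,1]-y)<.04)&(P[...,2]>H-.006)&(P[...,2]<H+.01)
            q=P[m][:,:2]*1000
            print(n,m.sum(),[np.round(t,1) for t in cv2.minEnclosingCircle(q.astype(np.float32))],cv2.minAreaRect(q.astype(np.float32)))
print(robot.camera_info('wrist')['T'].round(3))
from scipy.spatial.transform import Rotation as R
s=robot.sense();print(R.from_rotvec(s['tcp_rot']).as_matrix().round(3),s['tool_pos'])
E
```

```text
top black C [ 644.8 -145.1] [217.1 102.2] yaw -0.207 round [656.1 -91.2] sq [ 633.4 -198.9]
top blue C [587.7 179.9] [100.8 216.4] yaw 0.171 round [578.3 234.1] sq [597.  125.7]
top small C [ 627.7 -385.9] [ 71.  151.8] yaw 0.041 round [ 625.5 -331. ] sq [ 629.9 -440.9]
scene black C [ 647.3 -144.5] [217.2 103.4] yaw -0.206 round [658.6 -90.6] sq [ 636.1 -198.3]
scene blue C [590.9 180.7] [ 99.2 214.2] yaw 0.176 round [581.2 234.8] sq [600.5 126.5]
scene small C [ 630.6 -384.9] [ 70.5 152.4] yaw 0.031 round [ 628.9 -329.9] sq [ 632.3 -439.9]
red 341 [array([439. ,  70.7]), np.float64(30.2)] ((439.4451904296875, 71.0306396484375), (57.95771789550781, 57.62919235229492), 87.73027038574219)
kraft 331 [array([426.8, 174.8]), np.float64(30.5)] ((426.923583984375, 175.06370544433594), (59.832305908203125, 56.897769927978516), 4.532217025756836)
amber 94 [array([437.1, -64.7]), np.float64(15.6)] ((436.88262939453125, -64.84617614746094), (30.1033878326416, 26.204240798950195), 1.5226250886917114)
tin 188 [array([374.2, 324.1]), np.float64(29.2)] ((376.0009460449219, 324.5919189453125), (41.410118103027344, 46.824462890625), 34.32216262817383)
[[ 0.358 -0.897 -0.261  0.3  ]
 [-0.934 -0.344 -0.098 -0.582]
 [-0.002  0.279 -0.96   0.372]
 [ 0.     0.     0.     1.   ]]
[[ 0.359 -0.933 -0.001]
 [-0.933 -0.359  0.002]
 [-0.002  0.    -1.   ]] [ 0.2328884 -0.6063372  0.2383198]
```

```bash
cat >> h.py <<'E'
from scipy.spatial.transform import Rotation as R
def to(x,y,z,yaw=None):
    s=robot.sense(); M=R.from_rotvec(s['tcp_rot']).as_matrix(); p=s['tool_pos']
    dl=M.T@(np.array([x,y,z])-p)/.06
    yw=np.degrees(np.arctan2(M[1,0],M[0,0]))
    print('t',round(s['time'],2),'tcp',p.round(4),'yaw',yw.round(1),'tilt x,y (deg)',np.degrees(M[:2,2]).round(2),'w',round(s['width'],3),'F',s['wrist_force'].round(1),'\n shift units',dl.round(3), 'norm',np.linalg.norm(dl).round(2), '' if yaw is None else 'az units %.2f'%(-((yaw-yw+180)%360-180)/4))
E
python3 -m crank '[[0,0,0,0,0,-1,1],[0,0,0,0,0,-1,1],[0,0,0,0,0,-1,1]]' 30; python3 -c "
from h import *
to(.47,-.27,.22,-57)
to(.47,.0,.22,-57)"
```

```text
time: 0.48
tool_pos: [0.233, -0.6065, 0.2387]
tcp_rot: [-2.762, 1.495, 0.001]
wrist_force: [0.2, 0.0, 0.7]
width: 1.003
t 0.47 tcp [ 0.233  -0.6065  0.2387] yaw -56.9 tilt x,y (deg) [-0.03  0.06] w 1.003 F [0.2 0.  0.7] 
 shift units [-2.535 -6.374  0.315] norm 6.87 az units 0.04
t 0.47 tcp [ 0.233  -0.6065  0.2387] yaw -56.9 tilt x,y (deg) [-0.03  0.06] w 1.003 F [0.2 0.  0.7] 
 shift units [-6.303 -8.835  0.319] norm 10.86 az units 0.04
```

```bash
python3 -m crank '[[-0.32,-0.8,0,0,0,0,1],[-0.32,-0.8,0,0,0,0,1],[-0.32,-0.8,0,0,0,0,1],[-0.32,-0.8,0,0,0,0,1],[-0.32,-0.8,0,0,0,0,1],[-0.32,-0.8,0,0,0,0,1],[-0.32,-0.8,0,0,0,0,1],[-0.32,-0.8,0,0,0,0,1]]'; python3 -c "
from h import *
to(.4365,.069,.2,-57)"
```

```text
time: 1.48
tool_pos: [0.4719, -0.2672, 0.239]
tcp_rot: [2.761, -1.499, -0.0]
wrist_force: [-0.1, 0.1, 0.0]
width: 1.001
t 1.48 tcp [ 0.4719 -0.2672  0.239 ] yaw -57.0 tilt x,y (deg) [-0.02 -0.01] w 1.001 F [-0.1  0.1  0. ] 
 shift units [-5.021 -2.558  0.65 ] norm 5.67 az units 0.00
```

```bash
python3 -m crank '[[-0.72,-0.365,0,0,0,0,1],[-0.72,-0.365,0,0,0,0,1],[-0.72,-0.365,0,0,0,0,1],[-0.72,-0.365,0,0,0,0,1],[-0.72,-0.365,0.2,0,0,0,1],[-0.72,-0.365,0.2,0,0,0,1],[-0.7,-0.365,0.2,0,0,0,1],[0,0,0,0,0,0,1]]'; python3 - <<'E'
from h import *
cam=robot.camera_info('wrist')
p,d=robot.snapshot('wrist'); np.savez("w1.npz",p=p,d=d,T=cam['T'])
cv2.imwrite("pics/w1.png",cv2.cvtColor(p,cv2.COLOR_RGB2BGR))
P=cloud(cam,d)
m=(abs(P[...,0]-.436)<.05)&(abs(P[...,1]-.069)<.05)&(P[...,2]>.066)&(P[...,2]<.08)
q=P[m][:,:2]*1000
print(m.sum(),cv2.minEnclosingCircle(q.astype(np.float32)),q.mean(0))
to(.4365,.069,.1,-57)
E
```

```text
time: 2.48
tool_pos: [0.4344, 0.0711, 0.2024]
tcp_rot: [2.766, -1.488, -0.002]
wrist_force: [0.2, 0.1, 1.0]
width: 1.0
4017 ((435.709716796875, 67.69489288330078), 30.49224853515625) [437.27547949  68.60396144]
t 2.52 tcp [0.4351 0.0686 0.2028] yaw -56.8 tilt x,y (deg) [-0.06 -0.04] w 1.0 F [ 0.1 -0.1 -0.7] 
 shift units [ 0.008 -0.026  1.714] norm 1.71 az units 0.06
```

View pics/w1.png

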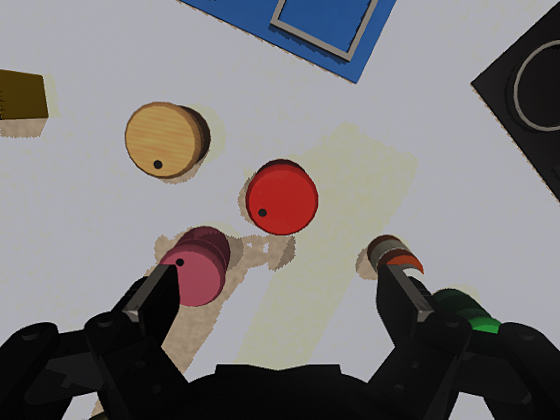

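The wrist view shows the red lid at (281,198), centred between the fingers, and puts it at (436,68), in agreement with the other cameras. Descending.

```bash
python3 -m crank '[[0,-0.02,0.58,0,0,0,1],[0,0,0.58,0,0,0,1],[0,0,0.58,0,0,0,1],[0,0,0.58,0,0,0,1],[0,0,0.58,0,0,0,1],[0,0,0,0,0,0,1],[0,0,0,0,0,0,1]]'; python3 -c "
from h import *
to(.436,.068,.027,-57)"
```

```text
time: 3.4
tool_pos: [0.4378, 0.0674, 0.0303]
tcp_rot: [-2.76, 1.5, -0.002]
wrist_force: [0.4, 0.3, 0.4]
width: 1.0
t 3.4 tcp [0.4378 0.0674 0.0303] yaw -57.1 tilt x,y (deg) [ 0.07 -0.  ] w 1.0 F [0.4 0.3 0.4] 
 shift units [-0.024  0.02   0.055] norm 0.06 az units -0.01
```

```bash
python3 -m crank '[[0,0,0.03,0,0,0,0.75],[0,0,0,0,0,0,0.3],[0,0,0,0,0,0,0.3],[0,0,0,0,0,0,0.3],[0,0,0,0,0,0,0.3],[0,0,0,0,0,0,0.3]]' 35; python3 -c "
from h import *
to(.436,.068,.027,-57)"
```

```text
time: 4.15
tool_pos: [0.4376, 0.0682, 0.0286]
tcp_rot: [-2.761, 1.498, -0.003]
wrist_force: [-1.8, 0.5, 5.7]
width: 0.66
t 4.15 tcp [0.4376 0.0682 0.0286] yaw -57.0 tilt x,y (deg) [ 0.09 -0.03] w 0.66 F [-1.8  0.5  5.7] 
 shift units [-0.011  0.024  0.027] norm 0.04 az units 0.01
```

Gripped at 56 mm, the cup's diameter. Lifting.

```bash
python3 -m crank '[[0,0,-0.1,0,0,0,0.3],[0,0,-0.3,0,0,0,0.3],[0,0,-0.5,0,0,0,0.3],[0,0,-0.5,0,0,0,0.3],[0,0,-0.3,0,0,0,0.3],[0,0,0,0,0,0,0.3]]'; python3 -c "
from h import *
to(.657,-.091,.13,-57)"
```

```text
time: 4.9
tool_pos: [0.4378, 0.0679, 0.1309]
tcp_rot: [-2.76, 1.499, -0.005]
wrist_force: [0.8, -0.2, -2.1]
width: 0.655
t 4.9 tcp [0.4378 0.0679 0.1309] yaw -57.0 tilt x,y (deg) [ 0.19 -0.06] w 0.655 F [ 0.8 -0.2 -2.1] 
 shift units [ 4.211 -1.621  0.029] norm 4.51 az units 0.00
```

```bash
python3 -m crank '[[0.35,-0.13,0,0,0,0,0.3],[0.7,-0.27,0,0,0,0,0.3],[0.7,-0.27,0,0,0,0,0.3],[0.7,-0.27,0,0,0,0,0.3],[0.7,-0.27,0,0,0,0,0.3],[0.7,-0.27,0,0,0,0,0.3],[0.35,-0.13,0,0,0,0,0.3],[0,0,0,0,0,0,0.3]]'; python3 - <<'E'
from h import *
cam=robot.camera_info('wrist')
p,d=robot.snapshot('wrist')
cv2.imwrite("pics/w2.png",cv2.cvtColor(p,cv2.COLOR_RGB2BGR))
to(.657,-.091,.0325,-57)
E
```

```text
time: 5.9
tool_pos: [0.6549, -0.0922, 0.1271]
tcp_rot: [2.759, -1.501, -0.004]
wrist_force: [-0.9, 1.6, -1.7]
width: 0.66
t 5.95 tcp [ 0.6542 -0.0906  0.1276] yaw -57.0 tilt x,y (deg) [-0.17  0.07] w 0.66 F [-0.6 -0.2 -1. ] 
 shift units [ 0.035 -0.038  1.584] norm 1.58 az units -0.00
```

View pics/w2.png

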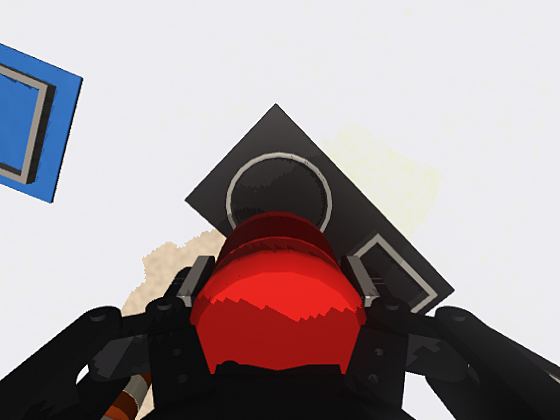

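The wrist view shows the cup hanging upright over the round well, whose rim arc passes through (228,203), (280,153) and (331,203). I'll check the well centre from that arc.

```bash
python3 - <<'E'
from h import *
cam=robot.camera_info('wrist')
q=onplane(cam,[(229,203),(280,154),(330,203),(244,168),(315,167)],.014)[:,:2]*1000
A=np.c_[2*q,np.ones(5)];s=np.linalg.lstsq(A,(q**2).sum(1),rcond=None)[0]
print(s[:2],np.sqrt(s[2]+s[0]**2+s[1]**2))
E
```

```text
[657.49275463 -90.80267561] 38.523406643051985
```

```bash
python3 -m crank '[[0.035,-0.03,0.3,0,0,0,0.3],[0,0,0.4,0,0,0,0.3],[0,0,0.4,0,0,0,0.3],[0,0,0.25,0,0,0,0.3],[0,0,0.1,0,0,0,0.3],[0,0,0.06,0,0,0,0.3],[0,0,0,0,0,0,0.3],[0,0,0,0,0,0,0.3]]'; python3 -c "
from h import *
to(.657,-.091,.0325,-57)"
```

```text
time: 6.95
tool_pos: [0.6583, -0.0916, 0.0397]
tcp_rot: [-2.761, 1.499, -0.002]
wrist_force: [0.2, 0.9, -1.5]
width: 0.655
t 6.95 tcp [ 0.6583 -0.0916  0.0397] yaw -57.0 tilt x,y (deg) [ 0.07 -0.02] w 0.655 F [ 0.2  0.9 -1.5] 
 shift units [-0.02   0.013  0.12 ] norm 0.12 az units 0.00
```

```bash
python3 -m crank '[[0,0,0.05,0,0,0,0.3],[0,0,0.05,0,0,0,0.3],[0,0,0,0,0,0,0.3],[0,0,0,0,0,0,0.3]]'; python3 -c "
from h import *
to(.657,-.091,.0325,-57)"
```

```text
time: 7.45
tool_pos: [0.6578, -0.0915, 0.0329]
tcp_rot: [2.761, -1.499, 0.0]
wrist_force: [0.0, -0.6, -0.9]
width: 0.657
t 7.45 tcp [ 0.6578 -0.0915  0.0329] yaw -57.0 tilt x,y (deg) [ 0.01 -0.01] w 0.657 F [ 0.  -0.6 -0.9] 
 shift units [-0.015  0.007  0.007] norm 0.02 az units 0.00
```

```bash
python3 -m crank '[[0,0,0.02,0,0,0,0.3],[0,0,0,0,0,0,0.3],[0,0,0,0,0,0,0.3]]'; python3 -m crank '[[0,0,0.015,0,0,0,0.3],[0,0,0,0,0,0,0.3],[0,0,0,0,0,0,0.3]]'
```

```text
time: 7.82
tool_pos: [0.658, -0.0914, 0.0328]
tcp_rot: [2.761, -1.498, 0.001]
wrist_force: [-2.0, 0.5, 5.0]
width: 0.653
time: 8.2
tool_pos: [0.6581, -0.0913, 0.0328]
tcp_rot: [2.761, -1.498, 0.001]
wrist_force: [-4.3, -0.2, 8.2]
width: 0.661
```

Contact with the well floor. Releasing slowly, then raising.

```bash
python3 -m crank '[[0,0,-0.02,0,0,0,0.66],[0,0,0,0,0,0,0.7],[0,0,0,0,0,0,0.85],[0,0,0,0,0,0,1],[0,0,0,0,0,0,1],[0,0,0,0,0,0,1],[0,0,0,0,0,0,1]]'; python3 -m crank '[[0,0,-0.2,0,0,0,1],[0,0,-0.4,0,0,0,1],[0,0,-0.5,0,0,0,1],[0,0,-0.6,0,0,0,1],[0,0,-0.6,0,0,0,1],[0,0,-0.3,0,0,0,1],[0,0,0,0,0,0,1]]'; python3 - <<'E'
from h import *
cam=robot.camera_info('top')
p,d=robot.snapshot('top')
cv2.imwrite("pics/t2.png",cv2.cvtColor(p,cv2.COLOR_RGB2BGR))
P=cloud(cam,d)
cam=robot.camera_info('wrist')
p,d=robot.snapshot('wrist')
cv2.imwrite("pics/w3.png",cv2.cvtColor(p,cv2.COLOR_RGB2BGR))
Pw=cloud(cam,d)
for P in (P,Pw):
    m=(abs(P[...,0]-.657)<.04)&(abs(P[...,1]+.091)<.04)&(P[...,2]>.066)&(P[...,2]<.085)
    if m.sum():print(m.sum(),cv2.minEnclosingCircle((P[m][:,:2]*1000).astype(np.float32)),np.median(P[m][:,2]))
to(.436,-.066,.17,-57)
E
```

```text
time: 9.07
tool_pos: [0.6578, -0.0915, 0.032]
tcp_rot: [2.761, -1.499, 0.0]
wrist_force: [0.3, -0.3, -0.0]
width: 1.0
time: 9.95
tool_pos: [0.6585, -0.0914, 0.1896]
tcp_rot: [-2.761, 1.498, -0.004]
wrist_force: [0.1, 0.6, -0.3]
width: 1.0
481 ((655.2131958007812, -90.78826904296875), 31.102975845336914) 0.07647632997644549
4613 ((656.2606201171875, -92.15094757080078), 30.558021545410156) 0.07523446513220902
t 10.05 tcp [ 0.6571 -0.0915  0.1867] yaw -57.0 tilt x,y (deg) [-0.11  0.  ] w 1.005 F [ 0.3  0.1 -1.4] 
 shift units [-2.364  2.857  0.285] norm 3.72 az units 0.00
```

View pics/w3.png

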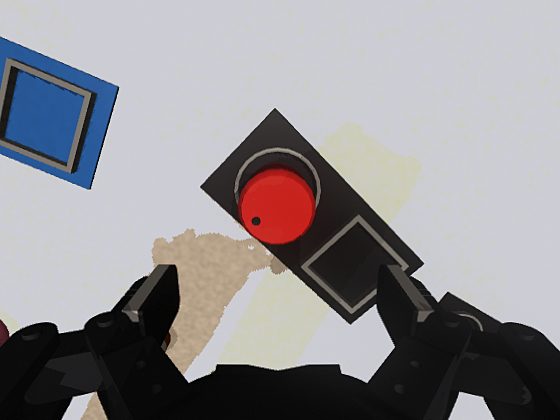

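The red cup's lid at (277,205) is flat and centred in the well. Its top is at 76 mm, which is 72 + 4 as it should be. Next is the amber jar.

```bash
python3 -m crank '[[-0.3,0.36,0,0,0,0,1],[-0.5,0.6,0,0,0,0,1],[-0.5,0.6,0,0,0,0,1],[-0.5,0.6,0,0,0,0,1],[-0.4,0.5,0.1,0,0,0,1],[-0.17,0.2,0.1,0,0,0,1],[0,0,0,0,0,0,1],[0,0,0,0,0,0,1]]'; python3 - <<'E'
from h import *
cam=robot.camera_info('wrist')
p,d=robot.snapshot('wrist')
cv2.imwrite("pics/w4.png",cv2.cvtColor(p,cv2.COLOR_RGB2BGR))
P=cloud(cam,d)
m=(abs(P[...,0]-.436)<.03)&(abs(P[...,1]+.066)<.03)&(P[...,2]>.065)&(P[...,2]<.08)
q=P[m][:,:2]*1000
print(m.sum(),cv2.minEnclosingCircle(q.astype(np.float32)),q.mean(0))
to(.436,-.0665,.026,-57)
E
```

```text
time: 11.05
tool_pos: [0.4368, -0.0658, 0.1757]
tcp_rot: [-2.761, 1.499, 0.001]
wrist_force: [0.6, -0.2, 0.7]
width: 1.0
1178 ((436.0085754394531, -67.5927963256836), 14.779768943786621) [436.5156318 -67.3956054]
t 11.1 tcp [ 0.4371 -0.0657  0.1758] yaw -57.0 tilt x,y (deg) [0.   0.04] w 1.0 F [ 0.1  0.  -0.7] 
 shift units [0.003 0.024 2.497] norm 2.5 az units 0.01
```

View pics/w4.png

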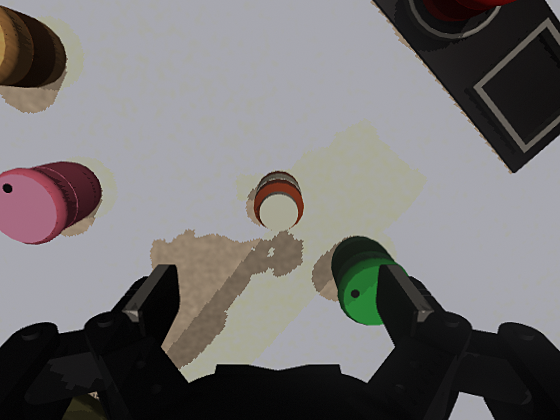

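The jar's cap at (279,211) sits between the fingers, measured at (436,-67.3). The green cup is clear of the finger path. Descending.

```bash
python3 -m crank '[[0,0.02,0.5,0,0,0,0.9],[0,0,0.5,0,0,0,0.85],[0,0,0.5,0,0,0,0.8],[0,0,0.5,0,0,0,0.8],[0,0,0.35,0,0,0,0.8],[0,0,0.15,0,0,0,0.8],[0,0,0,0,0,0,0.8],[0,0,0,0,0,0,0.8]]'; python3 -c "
from h import *
to(.4362,-.0673,.026,-57)"; python3 -m crank '[[0,0,0,0,0,0,0.6],[0,0,0,0,0,0,0.5],[0,0,0,0,0,0,0.2],[0,0,0,0,0,0,0.2],[0,0,0,0,0,0,0.2],[0,0,0,0,0,0,0.2],[0,0,0,0,0,0,0.2]]' 35
```

```text
time: 12.1
tool_pos: [0.4364, -0.0665, 0.0268]
tcp_rot: [-2.761, 1.498, -0.002]
wrist_force: [-0.4, 0.4, -0.4]
width: 0.799
t 12.1 tcp [ 0.4364 -0.0665  0.0268] yaw -57.0 tilt x,y (deg) [ 0.08 -0.02] w 0.799 F [-0.4  0.4 -0.4] 
 shift units [0.01  0.01  0.013] norm 0.02 az units 0.00
time: 12.98
tool_pos: [0.4359, -0.0666, 0.0267]
tcp_rot: [2.761, -1.499, 0.001]
wrist_force: [-0.7, 0.2, 6.2]
width: 0.46
```

```bash
python3 -m crank '[[0,0,-0.1,0,0,0,0.2],[0,0,-0.3,0,0,0,0.2],[0,0,-0.5,0,0,0,0.2],[0,0,-0.5,0,0,0,0.2],[0,0,-0.3,0,0,0,0.2],[0,0,0,0,0,0,0.2]]'; python3 -c "
from h import *
to(.6345,-.1985,.13,-57)"
```

```text
time: 13.72
tool_pos: [0.4363, -0.0666, 0.1292]
tcp_rot: [-2.761, 1.499, -0.005]
wrist_force: [0.0, -0.5, -1.3]
width: 0.46
t 13.72 tcp [ 0.4363 -0.0666  0.1292] yaw -57.0 tilt x,y (deg) [ 0.16 -0.08] w 0.46 F [ 0.  -0.5 -1.3] 
 shift units [ 3.643e+00 -1.572e+00 -2.000e-03] norm 3.97 az units 0.00
```

```bash
python3 -m crank '[[0.3,-0.13,0,0,0,0,0.2],[0.6,-0.26,0,0,0,0,0.2],[0.65,-0.28,0,0,0,0,0.2],[0.65,-0.28,0,0,0,0,0.2],[0.65,-0.28,0,0,0,0,0.2],[0.5,-0.21,0,0,0,0,0.2],[0.29,-0.13,0,0,0,0,0.2],[0,0,0,0,0,0,0.2]]'; python3 - <<'E'
from h import *
p,d=robot.snapshot('wrist')
cv2.imwrite("pics/w5.png",cv2.cvtColor(p,cv2.COLOR_RGB2BGR))
to(.6345,-.1985,.0307,-57)
cam=robot.camera_info('wrist'); print(cam)
E
```

```text
time: 14.72
tool_pos: [0.6331, -0.1986, 0.1257]
tcp_rot: [-2.76, 1.5, 0.005]
wrist_force: [-0.5, 0.3, -0.9]
width: 0.459
t 14.78 tcp [ 0.6325 -0.1977  0.126 ] yaw -57.0 tilt x,y (deg) [-0.16  0.1 ] w 0.46 F [-0.6 -0.2 -0.4] 
 shift units [ 0.034 -0.022  1.589] norm 1.59 az units 0.00
{'fx': 336.8120435830134, 'fy': 336.8120435830134, 'cx': 277.51180319420195, 'cy': 209.0942483302433, 'D': array([-0.03626628,  0.        ,  0.        ,  0.        ,  0.        ]), 'T': array([[ 0.54413727, -0.80498884, -0.23644786,  0.69282939],
       [-0.83899026, -0.52313851, -0.14973793, -0.15988033],
       [-0.00315762,  0.27985544, -0.96003696,  0.2599262 ],
       [ 0.        ,  0.        ,  0.        ,  1.        ]])}
```

View pics/w5.png

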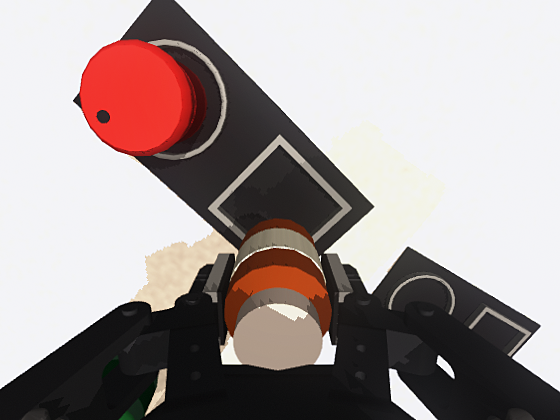

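The jar hangs over the square well, with rim corners at (210,208), (281,136) and (351,209). Checking its centre.

```bash
python3 - <<'E'
from h import *
cam=robot.camera_info('wrist')
q=onplane(cam,[(210,208),(351,209),(281,136)],.014)[:,:2]*1000
print(q,q[:2].mean(0),np.linalg.norm(q[0]-q[1]))
E
python3 -m crank '[[0.034,-0.02,0.3,0,0,0,0.2],[0,0,0.4,0,0,0,0.2],[0,0,0.4,0,0,0,0.2],[0,0,0.25,0,0,0,0.2],[0,0,0.1,0,0,0,0.2],[0,0,0.03,0,0,0,0.2],[0,0,0,0,0,0,0.2],[0,0,0,0,0,0,0.2]]'; python3 -c "
from h import *
to(.6345,-.1985,.0307,-57)"
```

```text
[[ 604.97605683 -154.66109551]
 [ 662.80748036 -245.10581323]
 [ 679.38649919 -170.65198133]] [ 633.8917686  -199.88345437] 107.35325105607932
time: 15.78
tool_pos: [0.6361, -0.1994, 0.0401]
tcp_rot: [-2.761, 1.499, -0.002]
wrist_force: [0.4, 0.3, -1.6]
width: 0.459
t 15.78 tcp [ 0.6361 -0.1994  0.0401] yaw -57.0 tilt x,y (deg) [ 0.08 -0.03] w 0.459 F [ 0.4  0.3 -1.6] 
 shift units [-0.027  0.014  0.156] norm 0.16 az units 0.00
```

```bash
python3 -m crank '[[-0.02,0,0.06,0,0,0,0.2],[0,0,0.06,0,0,0,0.2],[0,0,0.02,0,0,0,0.2],[0,0,0,0,0,0,0.2],[0,0,0,0,0,0,0.2]]'; python3 -m crank '[[0,0,0.015,0,0,0,0.2],[0,0,0,0,0,0,0.2],[0,0,0,0,0,0,0.2]]';python3 -m crank '[[0,0,0.015,0,0,0,0.2],[0,0,0,0,0,0,0.2],[0,0,0,0,0,0,0.2]]'
```

```text
time: 16.4
tool_pos: [0.6347, -0.1982, 0.0308]
tcp_rot: [2.761, -1.498, -0.0]
wrist_force: [-1.4, 0.4, 0.5]
width: 0.455
time: 16.77
tool_pos: [0.6348, -0.1982, 0.0308]
tcp_rot: [2.761, -1.498, -0.0]
wrist_force: [-2.6, 0.3, 5.8]
width: 0.461
time: 17.15
tool_pos: [0.6348, -0.1982, 0.0307]
tcp_rot: [2.76, -1.498, -0.0]
wrist_force: [-5.3, 1.4, 10.8]
width: 0.462
```

Floor contact at the expected height. Releasing.

```bash
python3 -m crank '[[0,0,-0.03,0,0,0,0.47],[0,0,0,0,0,0,0.52],[0,0,0,0,0,0,0.65],[0,0,0,0,0,0,0.8],[0,0,0,0,0,0,0.8],[0,0,0,0,0,0,0.8]]'; python3 -m crank '[[0,0,-0.2,0,0,0,0.8],[0,0,-0.4,0,0,0,0.8],[0,0,-0.5,0,0,0,0.9],[0,0,-0.6,0,0,0,1],[0,0,-0.6,0,0,0,1],[0,0,-0.3,0,0,0,1],[0,0,0,0,0,0,1]]'; python3 - <<'E'
from h import *
cam=robot.camera_info('wrist')
p,d=robot.snapshot('wrist')
cv2.imwrite("pics/w6.png",cv2.cvtColor(p,cv2.COLOR_RGB2BGR))
P=cloud(cam,d)
m=(abs(P[...,0]-.6345)<.03)&(abs(P[...,1]+.1985)<.03)&(P[...,2]>.066)&(P[...,2]<.085)
print(m.sum(),cv2.minEnclosingCircle((P[m][:,:2]*1000).astype(np.float32)),np.median(P[m][:,2]))
to(.5,.05,.19,-57)
to(.425,.1744,.19,-57)
E
```

```text
time: 17.9
tool_pos: [0.6348, -0.1982, 0.0307]
tcp_rot: [2.761, -1.499, -0.0]
wrist_force: [0.0, 0.4, -0.1]
width: 0.802
time: 18.77
tool_pos: [0.6356, -0.1983, 0.1884]
tcp_rot: [-2.761, 1.499, -0.004]
wrist_force: [-0.6, -0.5, -0.8]
width: 0.999
1129 ((635.0972900390625, -199.1524200439453), 14.695829391479492) 0.07331972606394171
t 18.82 tcp [ 0.6347 -0.1982  0.1866] yaw -57.0 tilt x,y (deg) [-0.01 -0.01] w 1.0 F [-0.7 -1.1 -0.2] 
 shift units [-4.692 -0.372 -0.058] norm 4.71 az units 0.00
t 18.82 tcp [ 0.6347 -0.1982  0.1866] yaw -57.0 tilt x,y (deg) [-0.01 -0.01] w 1.0 F [-0.7 -1.1 -0.2] 
 shift units [-7.112 -0.453 -0.058] norm 7.13 az units 0.00
```

View pics/w6.png

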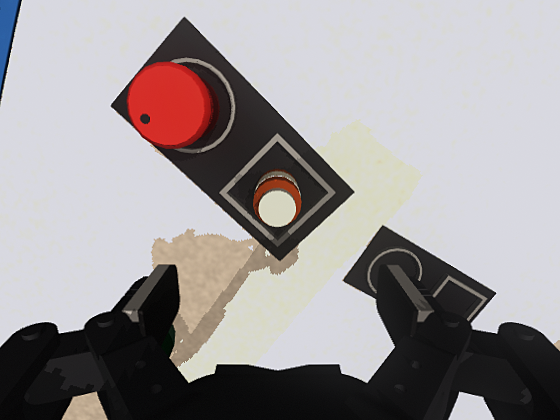

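The jar stands at (277,207) in the square well, top at about 74 mm. The next pick is the kraft cup.

```bash
python3 -m crank '[[-0.4,-0.02,0,0,0,0,1],[-0.8,-0.05,0,0,0,0,1],[-0.9,-0.06,0,0,0,0,1],[-0.9,-0.06,0,0,0,0,1],[-0.9,-0.06,0,0,0,0,1],[-0.9,-0.06,0,0,0,0,1],[-0.9,-0.06,0,0,0,0,1],[-0.9,-0.06,0,0,0,0,1]]';python3 -m crank '[[-0.5,-0.02,0,0,0,0,1],[0,0,0,0,0,0,1],[0,0,0,0,0,0,1]]'; python3 - <<'E'
from h import *
cam=robot.camera_info('wrist')
p,d=robot.snapshot('wrist')
cv2.imwrite("pics/w7.png",cv2.cvtColor(p,cv2.COLOR_RGB2BGR))
P=cloud(cam,d)
m=(abs(P[...,0]-.425)<.05)&(abs(P[...,1]-.174)<.05)&(P[...,2]>.066)&(P[...,2]<.08)
q=P[m][:,:2]*1000
print(m.sum(),cv2.minEnclosingCircle(q.astype(np.float32)),q.mean(0))
to(.425,.174,.028,-57)
E
```

```text
time: 19.82
tool_pos: [0.4387, 0.1487, 0.1852]
tcp_rot: [2.759, -1.499, -0.003]
wrist_force: [0.8, 0.5, -0.1]
width: 0.998
time: 20.2
tool_pos: [0.4252, 0.1725, 0.1858]
tcp_rot: [2.759, -1.499, -0.002]
wrist_force: [0.2, -0.8, -0.2]
width: 1.0
4513 ((424.5727844238281, 173.8160400390625), 30.43703842163086) [426.29171355 174.82912435]
t 20.25 tcp [0.4255 0.1722 0.186 ] yaw -57.1 tilt x,y (deg) [-0.08 -0.02] w 0.999 F [ 0.2 -1.1 -0.3] 
 shift units [-0.028 -0.012  2.633] norm 2.63 az units -0.02
```

View pics/w7.png

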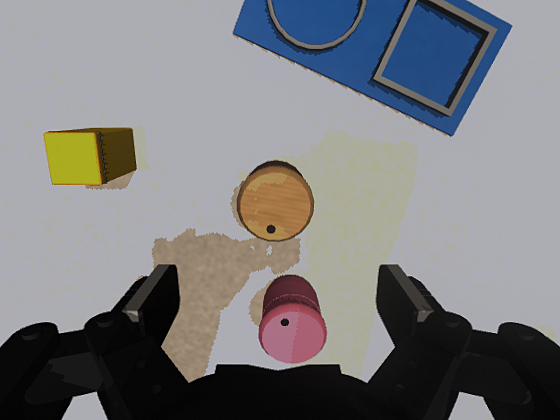

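The kraft lid is centred at (275,203), between the fingers, and pink at (292,330) is well clear. Descending.

```bash
python3 -m crank '[[-0.03,-0.01,0.5,0,0,0,1],[0,0,0.5,0,0,0,1],[0,0,0.5,0,0,0,1],[0,0,0.5,0,0,0,1],[0,0,0.4,0,0,0,1],[0,0,0.22,0,0,0,1],[0,0,0,0,0,0,1],[0,0,0,0,0,0,1]]'; python3 -c "
from h import *
to(.425,.174,.028,-57)"; python3 -m crank '[[0,0,0,0,0,0,0.75],[0,0,0,0,0,0,0.65],[0,0,0,0,0,0,0.3],[0,0,0,0,0,0,0.3],[0,0,0,0,0,0,0.3],[0,0,0,0,0,0,0.3]]' 35
```

```text
time: 21.25
tool_pos: [0.4257, 0.1756, 0.0303]
tcp_rot: [-2.76, 1.499, -0.002]
wrist_force: [0.9, -0.1, 0.5]
width: 1.005
t 21.25 tcp [0.4257 0.1756 0.0303] yaw -57.0 tilt x,y (deg) [0.07 0.01] w 1.005 F [ 0.9 -0.1  0.5] 
 shift units [0.016 0.024 0.038] norm 0.05 az units -0.00
time: 22.0
tool_pos: [0.4258, 0.1756, 0.0307]
tcp_rot: [-2.761, 1.499, -0.003]
wrist_force: [-1.6, -1.3, 5.6]
width: 0.679
```

```bash
python3 -m crank '[[0,0,0,0,0,0,0.3],[0,0,0,0,0,0,0.3]]'; python3 -m crank '[[0,0,-0.1,0,0,0,0.3],[0,0,-0.3,0,0,0,0.3],[0,0,-0.5,0,0,0,0.3],[0,0,-0.5,0,0,0,0.3],[0,0,-0.3,0,0,0,0.3],[0,0,0,0,0,0,0.3]]'; python3 -c "
from h import *
to(.5797,.2345,.13,-57)"
```

```text
time: 22.25
tool_pos: [0.4258, 0.1756, 0.0307]
tcp_rot: [-2.761, 1.499, -0.003]
wrist_force: [-1.4, -0.5, 6.3]
width: 0.68
time: 23.0
tool_pos: [0.4258, 0.1756, 0.1326]
tcp_rot: [-2.76, 1.499, -0.004]
wrist_force: [0.2, 0.0, -1.4]
width: 0.682
t 23.0 tcp [0.4258 0.1756 0.1326] yaw -57.0 tilt x,y (deg) [ 0.16 -0.02] w 0.682 F [ 0.2  0.  -1.4] 
 shift units [ 0.573 -2.687  0.05 ] norm 2.75 az units -0.00
```

```bash
python3 -m crank '[[0.08,-0.35,0,0,0,0,0.3],[0.12,-0.6,0,0,0,0,0.3],[0.14,-0.65,0,0,0,0,0.3],[0.12,-0.6,0,0,0,0,0.3],[0.1,-0.47,0,0,0,0,0.3],[0,0,0,0,0,0,0.3]]'; python3 - <<'E'
from h import *
p,d=robot.snapshot('wrist')
cv2.imwrite("pics/w8.png",cv2.cvtColor(p,cv2.COLOR_RGB2BGR))
to(.5797,.2345,.0347,-57)
E
```

```text
time: 23.75
tool_pos: [0.5779, 0.235, 0.129]
tcp_rot: [2.76, -1.498, -0.005]
wrist_force: [-0.4, -0.3, -1.9]
width: 0.678
t 23.8 tcp [0.5767 0.2348 0.1293] yaw -57.0 tilt x,y (deg) [-0.23  0.  ] w 0.681 F [-1.4 -0.2 -1.3] 
 shift units [ 0.034 -0.045  1.576] norm 1.58 az units 0.01
```

View pics/w8.png

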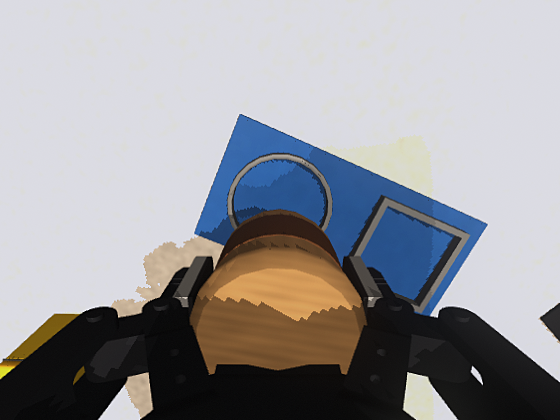

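The cup hangs over the blue round well, with the rim through (228,203), (280,153) and (331,203). Checking the centre.

```bash
python3 - <<'E'
from h import *
cam=robot.camera_info('wrist')
q=onplane(cam,[(229,203),(280,154),(330,203),(244,168),(315,167)],.014)[:,:2]*1000
A=np.c_[2*q,np.ones(5)];s=np.linalg.lstsq(A,(q**2).sum(1),rcond=None)[0]
print(s[:2],np.sqrt(s[2]+s[0]**2+s[1]**2))
E
python3 -m crank '[[0.034,-0.045,0.3,0,0,0,0.3],[0,0,0.4,0,0,0,0.3],[0,0,0.4,0,0,0,0.3],[0,0,0.25,0,0,0,0.3],[0,0,0.1,0,0,0,0.3],[0,0,0.03,0,0,0,0.3],[0,0,0,0,0,0,0.3],[0,0,0,0,0,0,0.3]]'; python3 -c "
from h import *
to(.5797,.2345,.0347,-57)"
```

```text
[579.46144139 234.13467592] 38.79742088611391
time: 24.8
tool_pos: [0.5814, 0.2346, 0.0435]
tcp_rot: [-2.76, 1.498, -0.002]
wrist_force: [0.3, 0.2, -1.1]
width: 0.676
t 24.8 tcp [0.5814 0.2346 0.0435] yaw -57.0 tilt x,y (deg) [0.07 0.02] w 0.676 F [ 0.3  0.2 -1.1] 
 shift units [-0.014  0.025  0.147] norm 0.15 az units 0.00
```

```bash
python3 -m crank '[[-0.01,0.02,0.06,0,0,0,0.3],[0,0,0.06,0,0,0,0.3],[0,0,0.02,0,0,0,0.3],[0,0,0,0,0,0,0.3],[0,0,0,0,0,0,0.3]]'; python3 -m crank '[[0,0,0.015,0,0,0,0.3],[0,0,0,0,0,0,0.3],[0,0,0,0,0,0,0.3]]'
```

```text
time: 25.42
tool_pos: [0.5797, 0.2343, 0.0348]
tcp_rot: [-2.761, 1.499, -0.001]
wrist_force: [-1.5, -0.9, 4.1]
width: 0.676
time: 25.8
tool_pos: [0.58, 0.2344, 0.0348]
tcp_rot: [-2.761, 1.499, -0.002]
wrist_force: [-3.3, -2.0, 8.5]
width: 0.676
```

```bash
python3 -m crank '[[0,0,-0.02,0,0,0,0.68],[0,0,0,0,0,0,0.72],[0,0,0,0,0,0,0.85],[0,0,0,0,0,0,1],[0,0,0,0,0,0,1],[0,0,0,0,0,0,1],[0,0,0,0,0,0,1]]'; python3 -m crank '[[0,0,-0.2,0,0,0,1],[0,0,-0.4,0,0,0,1],[0,0,-0.5,0,0,0,1],[0,0,-0.6,0,0,0,1],[0,0,-0.6,0,0,0,1],[0,0,-0.3,0,0,0,1],[0,0,0,0,0,0,1]]'; python3 - <<'E'
from h import *
cam=robot.camera_info('wrist')
p,d=robot.snapshot('wrist')
cv2.imwrite("pics/w9.png",cv2.cvtColor(p,cv2.COLOR_RGB2BGR))
P=cloud(cam,d)
m=(abs(P[...,0]-.58)<.04)&(abs(P[...,1]-.2345)<.04)&(P[...,2]>.066)&(P[...,2]<.085)
print(m.sum(),cv2.minEnclosingCircle((P[m][:,:2]*1000).astype(np.float32)),np.median(P[m][:,2]))
to(.3725,.3228,.17,-57)
E
```

```text
time: 26.68
tool_pos: [0.5795, 0.2342, 0.0346]
tcp_rot: [2.761, -1.499, -0.0]
wrist_force: [-0.1, -0.1, 0.4]
width: 0.996
time: 27.55
tool_pos: [0.5802, 0.2347, 0.192]
tcp_rot: [-2.76, 1.498, -0.003]
wrist_force: [-0.3, -0.6, -0.9]
width: 1.004
4464 ((578.5673828125, 232.34518432617188), 30.555166244506836) 0.07521968447386757
t 27.6 tcp [0.5795 0.2341 0.1905] yaw -57.0 tilt x,y (deg) [ 0.01 -0.02] w 1.003 F [-0.2 -0.4 -0.9] 
 shift units [-3.119  2.087  0.34 ] norm 3.77 az units 0.00
```

View pics/w9.png

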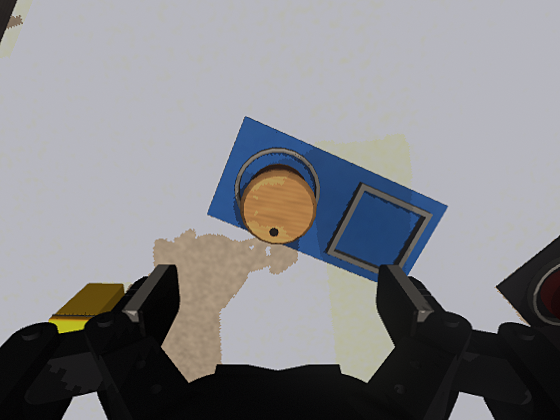

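The kraft cup at (278,203) is seated in the round well with a flat lid at about 76 mm. The tin is next.

```bash
python3 -m crank '[[-0.4,0.27,0,0,0,0,1],[-0.6,0.4,0,0,0,0,1],[-0.6,0.4,0,0,0,0,1],[-0.6,0.4,0,0,0,0,1],[-0.55,0.37,0,0,0,0,1],[-0.37,0.25,0,0,0,0,1],[0,0,0,0,0,0,1],[0,0,0,0,0,0,1]]'; python3 - <<'E'
from h import *
cam=robot.camera_info('wrist')
p,d=robot.snapshot('wrist')
cv2.imwrite("pics/w10.png",cv2.cvtColor(p,cv2.COLOR_RGB2BGR))
P=cloud(cam,d)
m=(abs(P[...,0]-.373)<.05)&(abs(P[...,1]-.323)<.05)&(P[...,2]>.066)&(P[...,2]<.08)
q=P[m][:,:2]*1000
print(m.sum(),cv2.minAreaRect(q.astype(np.float32)),q.mean(0))
to(.3725,.3228,.026,-57)
E
```

```text
time: 28.6
tool_pos: [0.3731, 0.3218, 0.1899]
tcp_rot: [2.759, -1.5, -0.001]
wrist_force: [-0.3, 0.5, 0.4]
width: 0.997
2474 ((372.5581359863281, 322.345947265625), (40.50214385986328, 39.85320281982422), 33.1563606262207) [373.2644395  322.81540387]
t 28.65 tcp [0.3733 0.3218 0.19  ] yaw -57.1 tilt x,y (deg) [-0.06 -0.02] w 0.999 F [ 0.  -0.2 -0.2] 
 shift units [-0.021 -0.     2.733] norm 2.73 az units -0.02
```

View pics/w10.png

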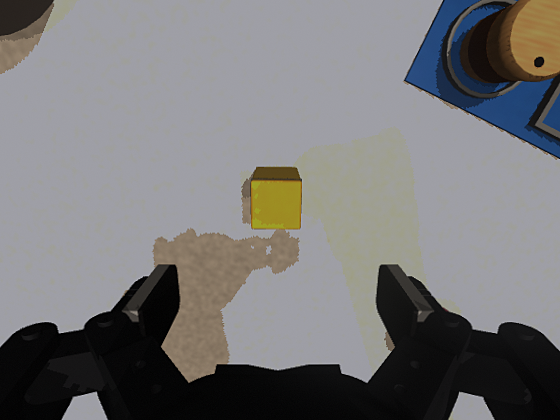

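The tin top at (276,205) is square with the jaws (sides at 33°, jaws at -57°) and centred between them. Descending.

```bash
python3 -m crank '[[-0.01,0,0.5,0,0,0,0.9],[0,0,0.5,0,0,0,0.85],[0,0,0.5,0,0,0,0.8],[0,0,0.5,0,0,0,0.8],[0,0,0.45,0,0,0,0.8],[0,0,0.25,0,0,0,0.8],[0,0,0,0,0,0,0.8],[0,0,0,0,0,0,0.8]]'; python3 -c "
from h import *
to(.3728,.3225,.026,-57)"; python3 -m crank '[[0,0,0,0,0,0,0.6],[0,0,0,0,0,0,0.5],[0,0,0,0,0,0,0.2],[0,0,0,0,0,0,0.2],[0,0,0,0,0,0,0.2],[0,0,0,0,0,0,0.2],[0,0,0,0,0,0,0.2],[0,0,0,0,0,0,0.2]]' 35
```

```text
time: 29.65
tool_pos: [0.3728, 0.3239, 0.0295]
tcp_rot: [-2.76, 1.498, -0.001]
wrist_force: [-0.7, 0.5, 0.1]
width: 0.801
t 29.65 tcp [0.3728 0.3239 0.0295] yaw -57.0 tilt x,y (deg) [0.06 0.05] w 0.801 F [-0.7  0.5  0.1] 
 shift units [0.019 0.013 0.058] norm 0.06 az units -0.00
time: 30.65
tool_pos: [0.3727, 0.3236, 0.0294]
tcp_rot: [-2.76, 1.499, -0.001]
wrist_force: [0.9, -1.9, 5.7]
width: 0.465
```

```bash
python3 -m crank '[[0,0,-0.1,0,0,0,0.2],[0,0,-0.3,0,0,0,0.2],[0,0,-0.5,0,0,0,0.2],[0,0,-0.6,0,0,0,0.2],[0,0,-0.3,0,0,0,0.2],[0,0,0,0,0,0,0.2]]'; python3 -m crank '[[0,0,0,0,0,0.9,0.2],[0,0,0,0,0,1,0.2],[0,0,0,0,0,1,0.2],[0,0,0,0,0,1,0.2],[0,0,0,0,0,1,0.2],[0,0,0,0,0,0.9,0.2],[0,0,0,0,0,0,0.2]]'; python3 -c "
from h import *
to(.5985,.126,.135,-80.1)"
```

```text
time: 31.4
tool_pos: [0.3729, 0.3237, 0.1379]
tcp_rot: [-2.759, 1.498, -0.004]
wrist_force: [0.1, 0.3, -1.9]
width: 0.463
time: 32.28
tool_pos: [0.3714, 0.3228, 0.1354]
tcp_rot: [2.402, -2.021, -0.001]
wrist_force: [-0.2, 0.6, -1.6]
width: 0.459
t 32.27 tcp [0.3714 0.3228 0.1354] yaw -80.1 tilt x,y (deg) [-0.12 -0.07] w 0.459 F [-0.2  0.6 -1.6] 
 shift units [ 3.879e+00 -3.168e+00  2.000e-03] norm 5.01 az units -0.01
```

```bash
python3 -m crank '[[0.25,-0.2,0,0,0,0,0.2],[0.55,-0.45,0,0,0,0,0.2],[0.65,-0.53,0,0,0,0,0.2],[0.65,-0.53,0,0,0,0,0.2],[0.65,-0.53,0,0,0,0,0.2],[0.6,-0.5,0,0,0,0,0.2],[0.4,-0.33,0,0,0,0,0.2],[0.12,-0.1,0,0,0,0,0.2]]'; python3 -m crank '[[0,0,0,0,0,0,0.2],[0,0,0,0,0,0,0.2]]'; python3 - <<'E'
from h import *
p,d=robot.snapshot('wrist')
cv2.imwrite("pics/w11.png",cv2.cvtColor(p,cv2.COLOR_RGB2BGR))
to(.5985,.126,.0334,-80.1)
E
```

```text
time: 33.28
tool_pos: [0.6006, 0.123, 0.1355]
tcp_rot: [2.398, -2.028, -0.001]
wrist_force: [-0.7, 0.2, -0.4]
width: 0.464
time: 33.52
tool_pos: [0.5979, 0.1286, 0.1367]
tcp_rot: [2.406, -2.02, -0.001]
wrist_force: [-0.5, 0.5, -0.2]
width: 0.46
t 33.58 tcp [0.598  0.1286 0.1368] yaw -80.0 tilt x,y (deg) [-0.01  0.01] w 0.464 F [-0.1 -0.2 -0.4] 
 shift units [ 4.500e-02 -1.000e-03  1.724e+00] norm 1.72 az units 0.02
```

View pics/w11.png

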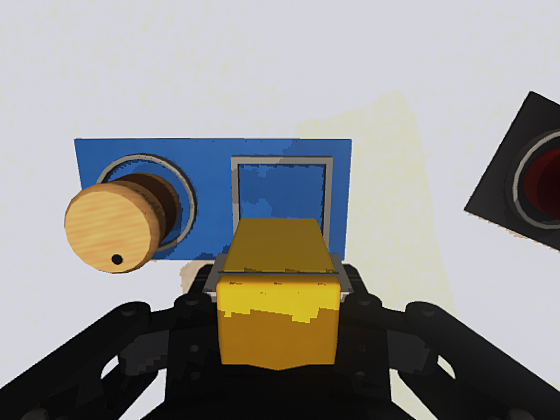

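The tin is square with its well. The well's far edge runs (232,157)–(332,157) and the tin is centred at about x=278. Lowering.

```bash
python3 -m crank '[[0.045,0,0.3,0,0,0,0.2],[0,0,0.4,0,0,0,0.2],[0,0,0.4,0,0,0,0.2],[0,0,0.25,0,0,0,0.2],[0,0,0.15,0,0,0,0.2],[0,0,0.08,0,0,0,0.2],[0,0,0,0,0,0,0.2],[0,0,0,0,0,0,0.2]]'; python3 -c "
from h import *
to(.5985,.126,.0334,-80)"
```

```text
time: 34.58
tool_pos: [0.6001, 0.1245, 0.0426]
tcp_rot: [-2.403, 2.023, -0.001]
wrist_force: [-0.2, 0.2, -1.0]
width: 0.466
t 34.58 tcp [0.6001 0.1245 0.0426] yaw -80.2 tilt x,y (deg) [0.07 0.01] w 0.466 F [-0.2  0.2 -1. ] 
 shift units [-0.029  0.022  0.153] norm 0.16 az units -0.05
```

```bash
python3 -m crank '[[-0.02,0.02,0.06,0,0,0,0.2],[0,0,0.06,0,0,0,0.2],[0,0,0.02,0,0,0,0.2],[0,0,0,0,0,0,0.2],[0,0,0,0,0,0,0.2]]'; python3 -m crank '[[0,0,0.015,0,0,0,0.2],[0,0,0,0,0,0,0.2],[0,0,0,0,0,0,0.2]]'
```

```text
time: 35.2
tool_pos: [0.5982, 0.1254, 0.0335]
tcp_rot: [-2.403, 2.023, -0.0]
wrist_force: [-0.7, -0.2, 1.1]
width: 0.464
time: 35.58
tool_pos: [0.5982, 0.1254, 0.0334]
tcp_rot: [2.403, -2.023, 0.001]
wrist_force: [-1.9, -1.4, 5.8]
width: 0.465
```

```bash
python3 -m crank '[[0,0,-0.02,0,0,0,0.47],[0,0,0,0,0,0,0.52],[0,0,0,0,0,0,0.65],[0,0,0,0,0,0,0.75],[0,0,0,0,0,0,0.75],[0,0,0,0,0,0,0.75]]'; python3 -m crank '[[0,0,-0.2,0,0,0,0.75],[0,0,-0.4,0,0,0,0.75],[0,0,-0.5,0,0,0,0.9],[0,0,-0.6,0,0,0,1],[0,0,-0.6,0,0,0,1],[0,0,-0.3,0,0,0,1],[0,0,0,0,0,0,1],[0,0,0,0,0,0,1]]'; python3 - <<'E'
from h import *
p,d=robot.snapshot('wrist')
cv2.imwrite("pics/w12.png",cv2.cvtColor(p,cv2.COLOR_RGB2BGR))
to(.45,.0,.25,-80)
E
```

```text
time: 36.33
tool_pos: [0.5982, 0.1253, 0.0337]
tcp_rot: [2.403, -2.023, 0.0]
wrist_force: [-0.1, -0.6, -0.2]
width: 0.753
time: 37.33
tool_pos: [0.5974, 0.1249, 0.1883]
tcp_rot: [2.402, -2.022, -0.002]
wrist_force: [0.2, -0.2, -0.7]
width: 0.999
t 37.38 tcp [0.5973 0.1249 0.188 ] yaw -80.2 tilt x,y (deg) [-0.16 -0.03] w 0.999 F [ 1.  -0.7  0.8] 
 shift units [ 1.633  2.776 -1.025] norm 3.38 az units -0.05
```

View pics/w12.png

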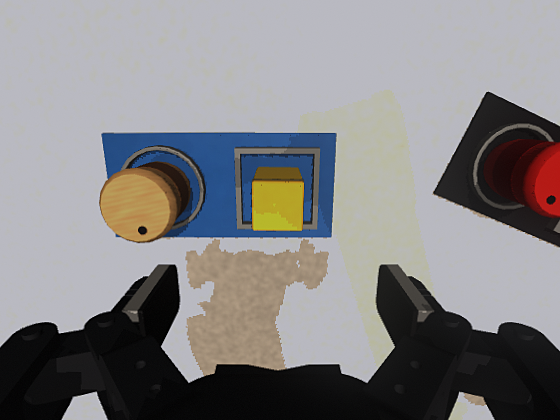

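The tin at (278,203) is seated and square in its well. I'll back the arm away up and toward the middle, then check everything from the top and scene cameras.

```bash
python3 -m crank '[[0,0,-0.5,0,0,0,1],[0,0,-0.5,0,0,0,1],[0.4,0.6,0,0,0,0,1],[0.4,0.6,0,0,0,0,1],[0.4,0.6,0,0,0,0,1],[0.3,0.5,0,0,0,0,1],[0,0,0,0,0,0,1],[0,0,0,0,0,0,1]]'; python3 - <<'E'
from h import *
T={"red":(657,-91,76),"amber":(634.5,-198.5,74),"kraft":(580,234.5,76),"tin":(598.5,126,74),"green":(419.4,-170.4,72),"purple":(393.8,-284.1,70),"pink":(332,96,72)}
for n in ['top','scene']:
    cam=robot.camera_info(n);p,d=robot.snapshot(n)
    cv2.imwrite(f"pics/{n}_end.png",cv2.cvtColor(p,cv2.COLOR_RGB2BGR)); P=cloud(cam,d)*1000
    for k,(x,y,z) in T.items():
        m=(abs(P[...,0]-x)<40)&(abs(P[...,1]-y)<40)&(P[...,2]>z-6)&(P[...,2]<z+10)
        q=P[m]
        if len(q)>20: print(n,k,len(q),'top z',np.median(q[:,2]).round(1),np.percentile(q[:,2],[5,95]).round(1),'xy',np.round(cv2.minEnclosingCircle(q[:,:2].astype(np.float32))[0],1),'want',x,y)
        else: print(n,k,'hidden',len(q))
to(.45,0,.25)
E
```

```text
time: 38.38
tool_pos: [0.4777, 0.0136, 0.2493]
tcp_rot: [-2.404, 2.023, 0.001]
wrist_force: [0.8, 0.3, 0.4]
width: 1.003
top red 636 top z 76.5 [72.6 79.5] xy [655. -92.] want 657 -91
top amber 168 top z 74.7 [70.6 77.7] xy [ 635.  -198.6] want 634.5 -198.5
top kraft 697 top z 76.6 [72.5 79.9] xy [577.2 233.5] want 580 234.5
top tin hidden 0
top green 688 top z 72.2 [68.1 75.7] xy [ 420.2 -170.7] want 419.4 -170.4
top purple 172 top z 70.5 [66.5 73.2] xy [ 394.1 -284.5] want 393.8 -284.1
top pink hidden 0
scene red 485 top z 75.7 [71.7 78.4] xy [658.3 -90.2] want 657 -91
scene amber 123 top z 73.7 [70.4 76.3] xy [ 637.2 -197.3] want 634.5 -198.5
scene kraft 410 top z 75.6 [72.  78.7] xy [582.  233.9] want 580 234.5
scene tin 251 top z 74.0 [70.  76.9] xy [601.  126.3] want 598.5 126
scene green 333 top z 71.8 [68.2 74.6] xy [ 423.  -168.7] want 419.4 -170.4
scene purple 76 top z 70.4 [66.2 73. ] xy [ 396.3 -282.5] want 393.8 -284.1
scene pink 286 top z 72.0 [68.5 75.4] xy [336.4 100.1] want 332 96
t 38.48 tcp [0.478  0.0142 0.2494] yaw -80.1 tilt x,y (deg) [-0.02  0.07] w 0.999 F [0.4 0.2 0.4] 
 shift units [ 0.154  0.5   -0.009] norm 0.52
```

View pics/top_end.png

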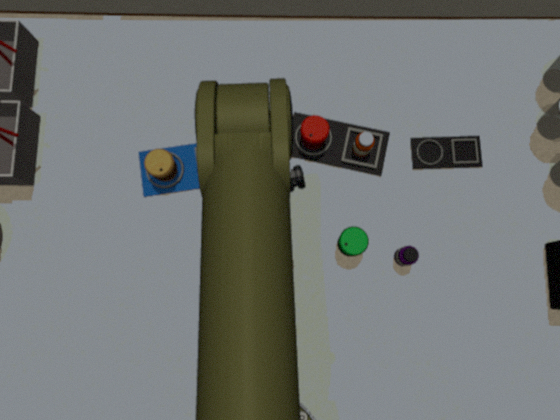

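View pics/scene_end.png

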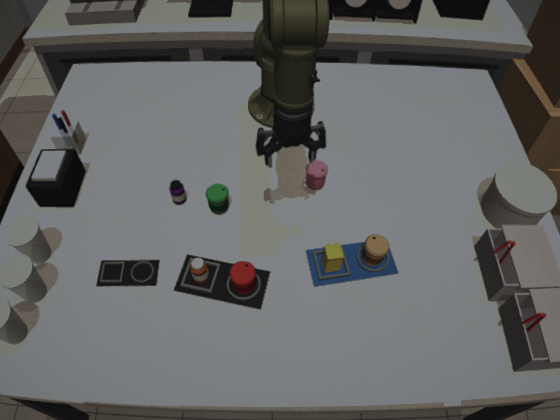

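The scene view shows all four items upright in their wells: amber (198,270), red (243,277), tin (333,258) and kraft (375,250). Green (218,198) and purple (177,191) have not moved. Handing in.

```bash
python3 -c "
from station import robot
robot.job_done(); print(robot.sense()['time'])"
```

```text
the job is handed in; nothing more can be done
the job is handed in; nothing more can be done
```

I made up both orders and handed the job in at about 38.5 s of the 112 s. The red cup and amber jar are in the full-size black carrier. The brown cardboard cup and yellow tin are in the blue carrier, with the tin turned square to its well.

- **Seating:** All four tops are level, at 76 mm for the cups and 74 mm for the jar and tin. That is each item's own height plus the 4 mm well floor. Each item is within about 3 mm of its well centre.
- **Left alone:** The green cup and purple jar match their first positions to within 1 mm in the top view. The pink cup stands where it was in the scene view.
- **Disagreements:** The two fixed cameras differed by 2–5 mm on positions, within the well clearances. In the last top view the arm hid the tin and the pink cup, so I checked the tin with the scene and wrist cameras and the pink cup with the scene camera only.

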